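# Dial open the pastry kitchen's lock box

### The arm

A 6-joint arm with a two-finger parallel gripper is mounted at the origin on the work surface. World frame = base frame: x ahead of the robot, y to its left, z up, the work surface at z = 0. Lengths are in mm, angles in degrees, forces in N, time in s.
With the tool pointing down it reaches from about 350 to 850 mm from the base axis. Payload 8.1 kg.
Tool frame: the origin (TCP) lies where the fingers leave the gripper's body, on its centre line; the fingertips stand 73 mm ahead of it and the grasp point (between the pads) lies 54 mm ahead of it; z points along the fingers, y is the line along which they close (so a half turn about z gives the same grasp; the last joint's range is limited). The gripper opens to 85 mm and grips with 20 to 120 N. Pads are 22 mm wide; open, the fingers measure 114 mm over their backs; the gripper's body (76 mm by 85 mm) begins 54 mm behind the grasp point. The pads swing forward as they close: fully open they stand 13 mm farther back than shut.
Start: joints at [-75.768, 7.471, 85.268, -0, 87.261, -4.893], TCP at [196.602, -566.881, 303.892] pointing down, gripper open.
Joint ranges: [-169.43, 169.43], [-51.17, 129.36], [1.28, 143.12], [-76.62, 256.62], [0, 156.53], [-152.29, 152.29]. Speed limits (degrees/s): [136.94, 136.94, 159.86, 180, 180, 180].

### API

Orientations are given as [roll, pitch, yaw] about the fixed x, y, z axes, in that order (R = Rz(yaw) Ry(pitch) Rx(roll)).
In Python, from bench import sense, optics, r gives the robot as it stands.
- The arm moves only by the tool servo_tool, never from a script. Its argument "plan" is a list that holds one entry, the list of rows, each a list of 5 numbers: the shift along the world's x, y, z in m, then the turn about the world's z in degrees, then the finger opening in m, from 0 to 0.0854. A call has 1 to 10 rows; each row shifts and turns the commanded pose from where the row before left it; what a row does not reach is not made up. A row lasts 1/10 s, in which the tool goes at most 50 mm and 8.59 degrees, less where a joint would pass 70% of its speed; a pose out of reach is approached as far as the arm can. A call is refused whole if a number of a shift passes 0.05 or a number of a turn 8.59, either way. A call with a gripper value outside its range is refused whole. The fingers move at their own pace and stop on an object; "force" is the grip in N (left out, the last holds). Time passes only in rows, so rows that do not move let the fingers close. It gives the time, the measured TCP pose, the force, the opening and the grip force at its end, in the units of the state.
- sense(): the state, without advancing time (a new reading comes with each control period).
- optics.snapshot(name): name is "scene" or "top"; returns a dict with "frame" (420x560x3 uint8, blue, green, red), "fx", "fy", "cx", "cy" (pixels), "cam_to_world" (4x4, takes a point from camera to world coordinates). Camera axes: x right, y down, z forward; pixel columns grow to the right and rows downward; lengths in mm; the calibration is good to about 2 mm. A picture is of the moment at which its call begins. There is no depth.
- r.hand_in(): hands the job in; it is judged then, once.
The state is a dict: "time": time; "joint_pos": joint angles; "qd": joint speeds; "joint_efforts": joint torques, N m; "tool_pos": TCP position; "tcp_rot": TCP orientation; "ft_force": force on the tool from outside, world axes, zero at the start; "wrist_torque": the same for the moment, N m; "finger_gap": finger opening in mm; "grip_force": force on a finger pad.
Only numpy, scipy, OpenCV 4.12 (cv2) and the standard library are available. Lean on these libraries where they do the work, as an engineer would, in place of code of your own. Each camera call takes 0.05 s, during which the arm holds its last target. There are 200 camera calls.

### The job

Open the metal lock box: turn its left dial to 3, then its right dial to 5, feeling for the spot near each mark where the sprung bolt between the dials jumps one step towards you, and then slide the lid to the left until it is fully open and let go. The dials have slipped on their spindles, so the right spot lies up to 20 degrees before or past the mark; turn gently, stop as soon as the bolt jumps, and never force a caught dial, the bolt or a lid that is still locked. Leave the moulds and tools lying around undisturbed.

Things in the scene. Friction and masses are not known exactly. Their poses are not given: they have to be found in the camera images.
- lockbox: Flat metal lock box, fixed, 222 (x) by 320 (y) mm, flat top 85 mm high. Origin: centre of its underside; x points away from the operator, y to the left, z up. The two dials stand in the front strip, at x -55 mm, y +75 mm (left) and -75 mm (right). The rear right quarter of the top is the lid; the rear left quarter is fixed sheet over which the lid slides.
- left_grip (a point): On the axis of the left (+y) dial, 29 mm above the box top. The dial: a black disc, 50 mm across, its top 9 mm above the box top, with an upright bar grip 44 mm long (along the pointer), 14 mm wide, its top 38 mm above the box top. A white line on one half of the bar and on the disc's rim is the pointer.
- right_grip (a point): The same for the right (-y) dial, which is equal to the left one.
- left_zero (a point): Mark 0 of the left dial, on the white plate around it: the long thick mark, straight behind the dial (box +x). 8 marks stand 45 degrees apart and count 0 to 7 clockwise seen from above. The right dial has the same plate.
- left_dial (a joint): Angle of the left dial's pointer from its mark 0, rad, clockwise from above (0 to 5.6; mark 3 = 2.356). Starts 0.55 to 1.11 rad short of mark 3: turn it clockwise. 0.1 to 0.2 Nm turns it; it stays where left. Its hidden gate lies anywhere within 0.35 rad before or past the mark and catches the bolt over about +-0.05 rad; then the bolt keeps the dial from turning on.
- right_dial (a joint): The same for the right dial, mark 5 = 3.927. It starts 0.55 to 1.11 rad past mark 5: turn it anticlockwise (value falls). The bolt bears on its wheel only once the left dial has caught, so do the left one first.
- bolt_travel (a joint): How far the bolt has sprung open, m, towards the operator (box -x): 0 locked, about 0.009 when the left dial's gate has caught, 0.018 when the right one's has as well (free). A spring of about 5 N drives it, each step within about 0.2 s; it need not be touched. Riding over a wheel it may move 1 or 2 mm.
- bolt: The bolt: a steel strip 60 by 16 mm, 7 mm thick, along x on the box top midway between the dials, its rear end beside the lid's tab. Its frame coincides with the box's when locked and moves with it. More than about 16 N on it damages it: from a caught dial turned on (some 0.35 Nm at the dial), the locked lid pushed, or fingers.
- lid (a joint): Opening of the sliding lid, m: 0 shut, 0.12 against its stop, fully open; it slides to the left (box +y). About 2 to 4 N of friction; stays where left.
- lid_grip (a point): Middle of the lid's black upright ridge handle, 30 mm above the box top. The ridge is 60 mm long in box x, 14 mm wide in box y, and rises from the lid's surface (7 mm above the box top) to 41 mm above the box top. Shut, it stands at x 54 mm, y -77 mm from the box's origin; it moves with the lid.
- mould_a: Bystander: loose aluminium baking mould, 68 mm across, 58 mm high, open at the top; origin under its centre. Stands in front of the box.
- mould_b: Bystander: the same, in front of the box.
- mould_c: Bystander: the same, on the green cutting board to the left.
- brush: Bystander: pastry brush, 200 mm, lying on the cutting board.
- bowl: Bystander: steel bowl 140 mm across, 60 mm high, to the right.
- spatula: Bystander: spatula 260 mm long, lying to the right of the box.

How it is judged:
By the outcome, as a careful person would: the job done as asked, in the order asked, and still so for the second after the job is handed in, with the robot touching nothing.
It also fails if it takes over 72 s, if anything falls off the work surface, if the arm or the gripper's body presses on something with over 40 N, if the wrist force passes 120 N, or if a joint passes its speed limit or range.

## Working session

There is one attempt and no reset: what is moved stays moved. The work goes in short steps, Python scripts to look and compute and a tool call to move; the robot and the scene stay as the last step left them, time stands still between calls to the robot, and variables do not carry over. Pictures are saved under pics/ and viewed, at most 10 in all, crops included, and the job is handed in when it is done.

Besides the shell and the picture viewer there is one more tool, called after "Emit:" in YAML: its name, and indented under it one key for each argument. servo_tool: Moves the arm, as the interface text tells. Its arguments: {"type":"object","properties":{"plan":{"type":"array"},"force":{"type":"number"}},"required":["plan"]}

```bash
mkdir -p pics; ls; cat > h.py <<'E'
import numpy as np, cv2
from bench import sense, optics, r
def snap(n):
    s=optics.snapshot(n); return s
def ray(s,u,v,z):
    M=np.array(s["cam_to_world"]); d=M[:3,:3]@np.array([(u-s["cx"])/s["fx"],(v-s["cy"])/s["fy"],1]); o=M[:3,3]
    return o+d*(z-o[2])/d[2]
def proj(s,p):
    M=np.linalg.inv(np.array(s["cam_to_world"])); q=M[:3,:3]@np.array(p,float)+M[:3,3]
    return np.array([s["fx"]*q[0]/q[2]+s["cx"], s["fy"]*q[1]/q[2]+s["cy"]])
E
python3 - <<'E'
from h import *
for n in("top","scene"):
    s=snap(n); cv2.imwrite(f"pics/{n}0.png",s["frame"]); print(n,s["fx"],s["cx"],s["cy"],np.round(s["cam_to_world"],3).tolist())
print(sense())
E
```

```text
pics
top 439.5619091273301 270.85239626492165 203.3072295992417 [[0.03, -0.996, 0.083, 412.395], [-1.0, -0.029, 0.012, -28.092], [-0.01, -0.084, -0.996, 1451.287], [0.0, 0.0, 0.0, 1.0]]
scene 387.0546809797272 279.4537167472711 206.80090479682104 [[0.046, 0.576, -0.816, 1313.284], [0.999, -0.014, 0.046, -59.04], [0.015, -0.817, -0.576, 672.117], [0.0, 0.0, 0.0, 1.0]]
{'time': 0.1, 'joint_pos': array([-7.57693964e+01,  7.50987365e+00,  8.53246088e+01, -2.90753501e-04,
        8.72612660e+01, -4.89186461e+00]), 'qd': array([-0.01260679, -0.07435752, -0.19318803, -0.01603259, -0.10402176,
       -0.09938279]), 'joint_efforts': array([ 8.76051527e-04, -5.70953214e+01, -5.01941264e+01, -2.66668667e-04,
        8.09808058e-03, -3.12031318e-05]), 'tool_pos': array([ 196.49047099, -566.51027622,  302.94364825]), 'tcp_rot': array([-1.79904576e+02, -7.87564939e-03,  1.91224758e+01]), 'ft_force': array([-0.07239029, -0.46746301, -0.50415045]), 'wrist_torque': array([-0.0272402 , -0.03788393, -0.01101659]), 'grip_force': 0.0, 'finger_gap': 85.75795601795285}
```

View pics/top0.png

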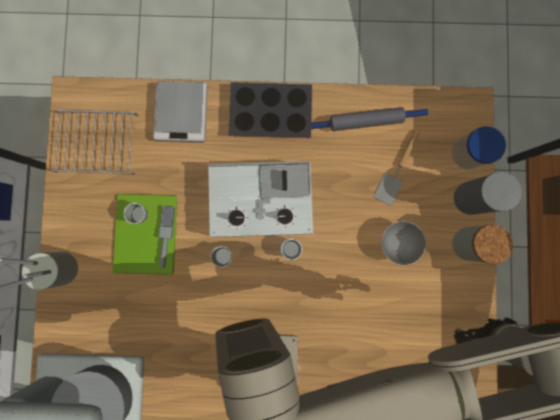

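View pics/scene0.png

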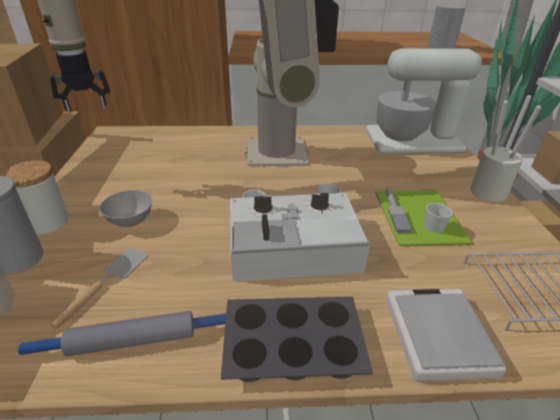

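The top view shows the box at columns 209–312, rows 162–235, with the left dial at about (236,217), the right dial at (285,216), the ridge at (284,180) and the bolt at (260,210). The moulds in front are at (222,257) and (291,250). Next I'll measure the box and zoom in.

```bash
python3 - <<'E'
from h import *
s=snap("top"); f=s["frame"]
hsv=cv2.cvtColor(f,cv2.COLOR_BGR2HSV)
m=((hsv[...,1]<45)&(hsv[...,2]>90)).astype(np.uint8)*255
m[:150]=0;m[245:]=0;m[:,:195]=0;m[:,325:]=0
m=cv2.morphologyEx(m,cv2.MORPH_CLOSE,np.ones((9,9)));m=cv2.morphologyEx(m,cv2.MORPH_OPEN,np.ones((15,15)))
c=max(cv2.findContours(m,0,2)[0],key=cv2.contourArea)
rc=cv2.minAreaRect(c);b=cv2.boxPoints(rc);print(rc)
P=np.array([ray(s,u,v,85) for u,v in b]);print(P.round(1));print("c",P.mean(0),[np.linalg.norm(P[i]-P[i-1]).round(1) for i in range(4)])
d=(hsv[...,2]<70).astype(np.uint8);d[:150]=0;d[240:]=0;d[:,:200]=0;d[:,320:]=0
n,l,st,ce=cv2.connectedComponentsWithStats(d)
for i in range(1,n):
    if st[i,4]>20: print(st[i],ce[i].round(1),ray(s,*ce[i],95).round(1))
cv2.imwrite("pics/t1.png",cv2.resize(f[155:275,200:325],None,fx=5,fy=5,interpolation=cv2.INTER_CUBIC)[:600])
E
```

```text
((260.0, 203.0), (82.0, 102.0), 90.0)
[[ 651.3  186.9   85. ]
 [ 660.3 -133.8   85. ]
 [ 403.9 -139.5   85. ]
 [ 394.4  176.2   85. ]]
c [527.47298088  22.45084615  85.        ] [np.float64(257.1), np.float64(320.9), np.float64(256.5), np.float64(315.9)]
[282 171   5  19  73] [283.9 180. ] [599.6 -50.3  95. ]
[278 209  14  14 135] [285.  215.8] [488.2 -56.6  95. ]
[229 211  14  14 140] [235.4 217.5] [478.4  96.4  95. ]
```

View pics/t1.png

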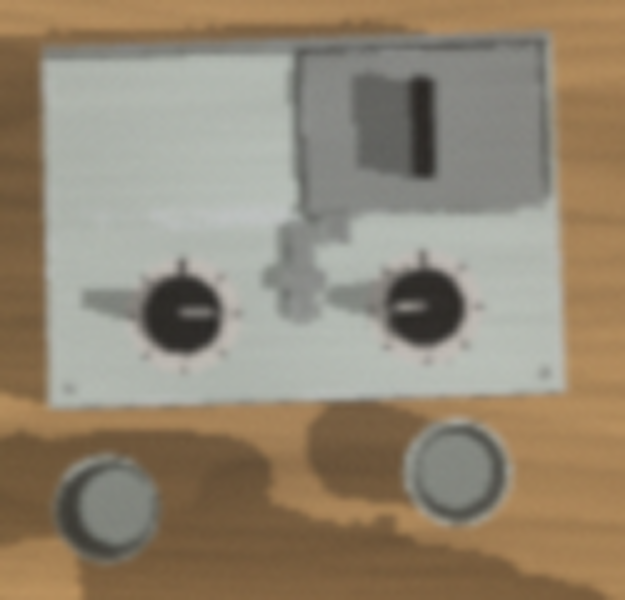

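The crop shows the left pointer near image right (about 90° clockwise of its 0 mark), the right pointer near image left (about 270°), the bolt at crop (297,270), and the ridge at crop (424,127). Next: dial centres from both views, pointer angles, and box corners.

```bash
cat >> h.py <<'E'
def fit2d(A,B):
    a=A-A.mean(0);b=B-B.mean(0)
    th=np.arctan2((a[:,0]*b[:,1]-a[:,1]*b[:,0]).sum(),(a*b).sum());R=np.array([[np.cos(th),-np.sin(th)],[np.sin(th),np.cos(th)]])
    return th,B.mean(0)-R@A.mean(0),R
E
python3 - <<'E'
from h import *
s=snap("top"); q=lambda u,v:(200+u/5-.4,155+v/5-.4)
C=np.array([ray(s,*q(*p),85)[:2] for p in[(42,47),(551,34),(565,391),(50,408)]])
A=np.array([[111,160],[111,-160],[-111,-160],[-111,160.]])
th,t,R=fit2d(A,C);print("corners",np.degrees(th),t,(C-(A@R.T+t)).round(1).tolist())
g=cv2.cvtColor(s["frame"],cv2.COLOR_BGR2GRAY)
D=[]
for u,v in((182,314),(425,306)):
    D.append(ray(s,*q(u,v),94)[:2])
L=ray(s,*q(424,127),126)[:2]
Bm=np.array([[-55,75],[-55,-75],[54,-77.]]);D=np.array(D+[L])
th2,t2,R2=fit2d(Bm,D);print("dials",np.degrees(th2),t2,(D-(Bm@R2.T+t2)).round(1).tolist(),D.round(1).tolist())
# scene view crop
s2=snap("scene");f=s2["frame"]
cv2.imwrite("pics/s1.png",cv2.resize(f[180:280,220:370],None,fx=5,fy=5,interpolation=cv2.INTER_CUBIC))
for B in[(-55,75),(-55,-75)]:
    w=R@np.array(B)+t;print("pred",proj(s2,[*w,94]),proj(s2,[*w,123]))
for a in A: print("corner",proj(s2,[*(R@a+t),85]))
for S,n in((s,"top"),):
  for p in((-55,75),(-55,-75)):
    u,v=proj(S,[*(R@np.array(p)+t),94]); best=[]
    G=cv2.resize(g,None,fx=8,fy=8,interpolation=cv2.INTER_CUBIC)
    x,y=int(8*u+4),int(8*v+4);W=G[y-60:y+60,x-60:x+60]
    m=(W>110).astype(np.uint8);n_,l,st,ce=cv2.connectedComponentsWithStats(m)
    for i in range(1,n_):
        if 60<st[i,4]<3000: 
            ys,xs=np.where(l==i); vx,vy,_,_=cv2.fitLine(np.c_[xs,ys].astype(np.float32),2,0,.01,.01).ravel()
            print(st[i],ce[i]-60,np.degrees(np.arctan2(vy,vx)))
E
```

```text
corners 3.41358527614117 [541.02289586  22.86173231] [[2.6, 0.6], [0.8, 0.2], [-1.2, -0.2], [-2.1, -0.6]]
dials 3.205677725264488 [538.01505861  22.72855577] [[-0.0, 0.2], [0.9, -0.1], [-0.9, -0.0]] [[478.9, 94.7], [488.2, -55.4], [595.3, -51.2]]
pred [319.94759578 203.54279155] [320.78964101 194.33283763]
pred [263.05501542 206.29777256] [262.94737235 197.0021575 ]
corner [369.37142633 245.60547138]
corner [230.454791   253.88406329]
corner [230.25737749 198.67862234]
corner [345.93778274 193.33545868]
[  0   0  54  38 750] [-43.19466667 -50.564     ] -23.045885
[ 65   0  55  47 943] [ 42.52704136 -47.86744433] 31.65722
[ 97  89  23  31 268] [52.65671642 50.63432836] -57.784996
[  0  95  23  25 259] [-53.16988417  51.5984556 ] 49.097633
[   0    0  120   50 1801] [  6.18767351 -49.01110494] 3.6791265
[ 18  61  30  12 257] [-28.04280156   6.36964981] -2.7169423
[ 91  88  29  32 355] [51.12676056 49.89014085] -51.5326
[  0  99  26  21 238] [-52.0210084   53.21008403] 30.78274
```

View pics/s1.png

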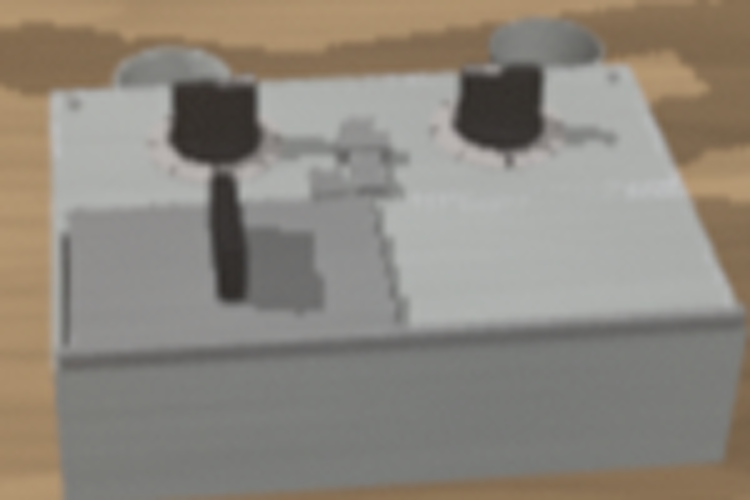

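The scene crop shows the bolt at crop (365,155), both bars nearly side-on and the ridge at crop (227,240). Both fits agree on box yaw of about 3.3°, with the left dial at (479,94.7) and the right dial at (487.5,-55). Moving above the left dial now.

Emit:
servo_tool:
  plan:
    - [[0.0176,0.0413,0,4.4,0.05],[0.0176,0.0413,0,4.4,0.05],[0.0176,0.0413,0,4.4,0.05],[0.0176,0.0413,0,4.4,0.05],[0.0176,0.0413,0,4.4,0.05],[0.0176,0.0413,0,4.4,0.05],[0.0176,0.0413,0,4.4,0.05],[0.0176,0.0413,0,4.4,0.05],[0.0176,0.0413,0,4.4,0.05],[0.0176,0.0413,0,4.4,0.05]]
  force: 30

```text
time: 1.25
tool_pos: [372.9, -152.2, 304.1]
tcp_rot: [179.9, 0.0, 63.3]
ft_force: [0.6, -0.5, 1.2]
finger_gap: 50.2
grip_force: 0.0
```

Emit:
servo_tool:
  plan:
    - [[0.0176,0.0413,0,4.4,0.05],[0.0176,0.0413,0,4.4,0.05],[0.0176,0.0413,0,4.4,0.05],[0.0176,0.0413,-0.02,4.4,0.05],[0.0176,0.0413,-0.02,4.4,0.05],[0.0176,0.0413,-0.02,4.4,0.05],[0,0,0,0,0.05]]

```text
time: 1.95
tool_pos: [477.3, 98.1, 240.0]
tcp_rot: [-179.7, -0.1, 89.9]
ft_force: [-1.3, -0.4, -0.4]
finger_gap: 50.2
grip_force: 0.0
```

```bash
python3 - <<'E'
from h import *
q=sense();print(q["time"],q["tool_pos"],q["tcp_rot"],q["finger_gap"],q["ft_force"],q["wrist_torque"])
s=snap("top")["frame"];t=snap("scene")["frame"]
a=cv2.resize(s[150:250,190:330],(560,400),interpolation=cv2.INTER_CUBIC)
b=cv2.resize(t[150:270,220:380],(533,400),interpolation=cv2.INTER_CUBIC)
o=np.zeros((600,800,3),np.uint8);a=cv2.resize(a,(400,286));b=cv2.resize(b,(800,600))
cv2.imwrite("pics/p2.png",np.hstack([cv2.resize(s[150:250,190:330],(400,286),interpolation=cv2.INTER_CUBIC),cv2.resize(t[150:264,220:380],(400,286),interpolation=cv2.INTER_CUBIC)]))
E
```

```text
1.95 [477.29422407  98.14407077 239.9715397 ] [-1.79671276e+02 -6.39223412e-02  8.99396241e+01] 50.17751580625055 [-1.34024719 -0.36212297 -0.42004847] [-0.04409358 -0.00316642 -0.02032699]
```

View pics/p2.png

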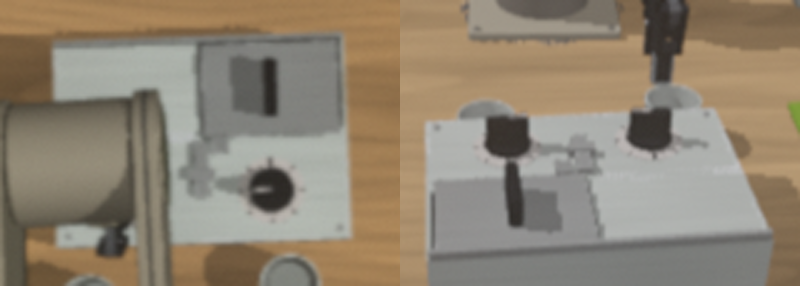

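The bolt is visible in both views: top crop (200,165) and scene crop (580,150). The fingers are just above the left dial at (660,70). I'll let it settle and check alignment numerically.

Emit:
servo_tool:
  plan:
    - [[0,0,-0.01,0,0.05],[0,0,-0.01,0,0.05],[0,0,0,0,0.05]]

```text
time: 2.35
tool_pos: [477.3, 92.8, 222.4]
tcp_rot: [-179.9, 0.0, 89.4]
ft_force: [-0.6, -0.3, 0.7]
finger_gap: 50.0
grip_force: 0.0
```

```bash
python3 - <<'E'
from h import *
q=sense();p=q["tool_pos"];print(q["time"],p,q["tcp_rot"])
s=snap("scene");t=s["frame"]
for z in(0,-60): print("tool",z,proj(s,p+[0,0,z]))
for z in(94,123): print("dial",proj(s,[478.9,94.7,z]))
cv2.imwrite("pics/p3.png",cv2.resize(t[120:220,240:380],(800,571),interpolation=cv2.INTER_CUBIC))
E
```

```text
2.35 [477.29706505  92.76787686 222.36815054] [-1.79888658e+02  1.82825745e-02  8.94058158e+01]
tool 0 [322.96881551 159.4620678 ]
tool -60 [321.08642576 180.4388522 ]
dial [319.90335456 202.94728461]
dial [320.74276949 193.7481511 ]
```

View pics/p3.png

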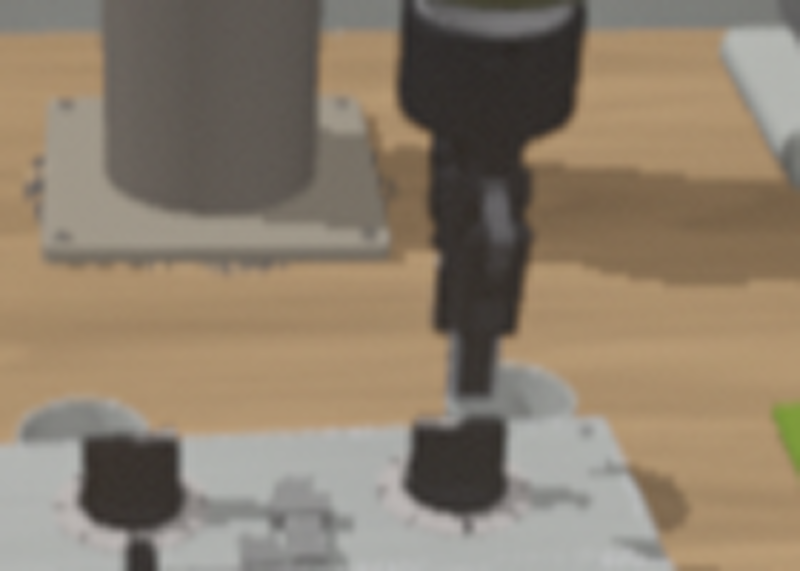

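The finger column (crop 474) lines up with the left bar (crop 459) to about 1–2 mm once the near-finger parallax is allowed for. Descending and gripping.

Emit:
servo_tool:
  plan:
    - [[0.001,0.0005,-0.02,0,0.05],[0,0,-0.02,0,0.05],[0,0,-0.012,0,0.05],[0,0,0,0,0.03],[0,0,0,0,0.01],[0,0,0,0,0.005],[0,0,0,0,0.005]]
  force: 30

```text
time: 3.1
tool_pos: [478.7, 94.3, 173.0]
tcp_rot: [-179.9, 0.0, 89.5]
ft_force: [-7.7, -1.6, 5.0]
finger_gap: 13.6
grip_force: 30.8
```

```bash
cat >> h.py <<'E'
def st():
    q=sense();print("t%.2f"%q["time"],q["tool_pos"].round(1),q["tcp_rot"].round(1),"gap%.1f"%q["finger_gap"],"F",q["ft_force"].round(1),"T",q["wrist_torque"].round(3),"grip",q["grip_force"])
def bolt(ref=False):
    o=[]
    for n,(y0,y1,x0,x1) in(("top",(185,230,248,272)),("scene",(195,230,278,306))):
        c=cv2.cvtColor(snap(n)["frame"],cv2.COLOR_BGR2GRAY)[y0:y1,x0:x1].astype(np.float32)
        if ref: np.save(f"ref_{n}.npy",c)
        d=np.abs(c-np.load(f"ref_{n}.npy"));o.append((d.mean().round(2),int((d>25).sum())))
    print("bolt diff",o)
E
python3 -c "
from h import *
st();bolt(True);bolt()"
```

```text
t3.10 [478.7  94.3 173. ] [-179.9    0.    89.5] gap13.6 F [-7.7 -1.6  5. ] T [-0.19   1.218  0.071] grip 30.77563852071762
bolt diff [(np.float32(0.0), 0), (np.float32(0.0), 0)]
bolt diff [(np.float32(0.78), 0), (np.float32(0.42), 0)]
```

Emit:
servo_tool:
  plan:
    - [[-0.001,0,0,-3,0.005],[0,0,0,-3,0.005],[0,0,0,-3,0.005],[0,0,0,-3,0.005],[0,0,0,-3,0.005],[0,0,0,-3,0.005],[0,0,0,0,0.005],[0,0,0,0,0.005]]

```text
time: 4.1
tool_pos: [478.6, 94.3, 173.0]
tcp_rot: [179.9, -0.0, 71.6]
ft_force: [-4.1, -1.3, 6.0]
finger_gap: 13.5
grip_force: 30.8
```

```bash
python3 -c "
from h import *
st();bolt()"
```

```text
t4.10 [478.6  94.3 173. ] [179.9  -0.   71.6] gap13.5 F [-4.1 -1.3  6. ] T [-0.305  0.604 -0.065] grip 30.82406312227249
bolt diff [(np.float32(0.89), 0), (np.float32(0.43), 0)]
```

Emit:
servo_tool:
  plan:
    - [[0,0,0,-1.25,0.005],[0,0,0,-1.25,0.005],[0,0,0,0,0.005],[0,0,0,0,0.005]]

```text
time: 4.6
tool_pos: [478.6, 94.3, 173.0]
tcp_rot: [179.9, -0.0, 69.1]
ft_force: [-4.6, -2.7, 6.1]
finger_gap: 13.1
grip_force: 31.0
```

```bash
python3 -c "
from h import *
st();bolt()"
```

```text
t4.60 [478.6  94.3 173. ] [179.9  -0.   69.1] gap13.1 F [-4.6 -2.7  6.1] T [-0.347  0.689  0.067] grip 31.035873591899872
bolt diff [(np.float32(0.99), 0), (np.float32(0.42), 0)]
```

Emit:
servo_tool:
  plan:
    - [[0,0,0,-1.25,0.005],[0,0,0,-1.25,0.005],[0,0,0,0,0.005],[0,0,0,0,0.005]]

```text
time: 5.1
tool_pos: [478.6, 94.3, 173.0]
tcp_rot: [179.9, -0.0, 66.6]
ft_force: [-3.9, -2.4, 6.4]
finger_gap: 13.7
grip_force: 31.0
```

```bash
python3 -c "
from h import *
st();bolt()"
```

```text
t5.10 [478.6  94.3 173. ] [179.9  -0.   66.6] gap13.7 F [-3.9 -2.4  6.4] T [-0.397  0.671  0.056] grip 31.0308900475502
bolt diff [(np.float32(0.95), 0), (np.float32(0.41), 0)]
```

Emit:
servo_tool:
  plan:
    - [[0,0,0,-1.25,0.005],[0,0,0,-1.25,0.005],[0,0,0,0,0.005],[0,0,0,0,0.005]]

```text
time: 5.6
tool_pos: [478.6, 94.3, 173.0]
tcp_rot: [179.9, -0.0, 64.1]
ft_force: [-3.4, -1.7, 5.4]
finger_gap: 13.5
grip_force: 31.0
```

```bash
python3 -c "
from h import *
st();bolt()"
```

```text
t5.60 [478.6  94.3 173. ] [179.9  -0.   64.1] gap13.5 F [-3.4 -1.7  5.4] T [-0.374  0.681  0.003] grip 31.029980778694153
bolt diff [(np.float32(1.0), 0), (np.float32(0.38), 0)]
```

Emit:
servo_tool:
  plan:
    - [[0,0,0,-1.25,0.005],[0,0,0,-1.25,0.005],[0,0,0,0,0.005],[0,0,0,0,0.005]]

```text
time: 6.1
tool_pos: [478.6, 94.3, 173.0]
tcp_rot: [179.9, -0.0, 61.6]
ft_force: [-3.5, -2.2, 6.1]
finger_gap: 13.6
grip_force: 31.0
```

```bash
python3 -c "
from h import *
st();bolt()"
```

```text
t6.10 [478.6  94.3 173. ] [179.9  -0.   61.6] gap13.6 F [-3.5 -2.2  6.1] T [-0.394  0.662  0.027] grip 31.022974848747253
bolt diff [(np.float32(0.92), 0), (np.float32(0.45), 0)]
```

Emit:
servo_tool:
  plan:
    - [[0,0,0,-1.25,0.005],[0,0,0,-1.25,0.005],[0,0,0,0,0.005],[0,0,0,0,0.005]]

```text
time: 6.6
tool_pos: [478.6, 94.3, 173.0]
tcp_rot: [179.9, -0.0, 59.1]
ft_force: [-3.9, -1.9, 6.7]
finger_gap: 13.5
grip_force: 31.0
```

```bash
python3 -c "
from h import *
st();bolt()"
```

```text
t6.60 [478.6  94.3 173. ] [179.9  -0.   59.1] gap13.5 F [-3.9 -1.9  6.7] T [-0.404  0.683  0.081] grip 31.01423889398575
bolt diff [(np.float32(0.96), 0), (np.float32(0.45), 0)]
```

Emit:
servo_tool:
  plan:
    - [[0,0,0,-1.25,0.005],[0,0,0,-1.25,0.005],[0,0,0,0,0.005],[0,0,0,0,0.005]]

```text
time: 7.1
tool_pos: [478.6, 94.3, 173.0]
tcp_rot: [179.9, -0.0, 56.6]
ft_force: [-4.5, -2.1, 4.8]
finger_gap: 13.4
grip_force: 31.0
```

```bash
python3 -c "
from h import *
st();bolt()"
```

```text
t7.10 [478.6  94.3 173. ] [179.9  -0.   56.6] gap13.4 F [-4.5 -2.1  4.8] T [-0.463  0.609 -0.021] grip 30.998367369174957
bolt diff [(np.float32(1.02), 0), (np.float32(0.51), 0)]
```

Emit:
servo_tool:
  plan:
    - [[0,0,0,-1.25,0.005],[0,0,0,-1.25,0.005],[0,0,0,0,0.005],[0,0,0,0,0.005]]

```text
time: 7.6
tool_pos: [478.6, 94.3, 173.0]
tcp_rot: [179.9, -0.0, 54.1]
ft_force: [-3.8, -1.4, 7.5]
finger_gap: 13.5
grip_force: 31.0
```

```bash
python3 -c "
from h import *
st();bolt()"
```

```text
t7.60 [478.6  94.3 173. ] [179.9  -0.   54.1] gap13.5 F [-3.8 -1.4  7.5] T [-0.447  0.617  0.035] grip 30.99635660648346
bolt diff [(np.float32(1.09), 1), (np.float32(0.55), 0)]
```

Emit:
servo_tool:
  plan:
    - [[0,0,0,-1.25,0.005],[0,0,0,-1.25,0.005],[0,0,0,0,0.005],[0,0,0,0,0.005]]

```text
time: 8.1
tool_pos: [478.6, 94.3, 173.0]
tcp_rot: [179.9, -0.0, 51.6]
ft_force: [-4.8, -2.9, 7.1]
finger_gap: 13.8
grip_force: 31.0
```

```bash
python3 -c "
from h import *
st();bolt()"
```

```text
t8.10 [478.6  94.3 173. ] [179.9  -0.   51.6] gap13.8 F [-4.8 -2.9  7.1] T [-0.42   0.639  0.014] grip 30.97385287284851
bolt diff [(np.float32(1.19), 2), (np.float32(0.8), 2)]
```

Emit:
servo_tool:
  plan:
    - [[0,0,0,-1,0.005],[0,0,0,-1,0.005],[0,0,0,0,0.005],[0,0,0,0,0.005]]

```text
time: 8.6
tool_pos: [478.6, 94.2, 173.0]
tcp_rot: [179.9, -0.0, 49.6]
ft_force: [-4.4, -2.5, 5.3]
finger_gap: 13.5
grip_force: 31.0
```

```bash
python3 -c "
from h import *
st();bolt()"
```

```text
t8.60 [478.6  94.2 173. ] [179.9  -0.   49.6] gap13.5 F [-4.4 -2.5  5.3] T [-0.515  0.691  0.052] grip 30.98303496837616
bolt diff [(np.float32(1.16), 0), (np.float32(0.85), 2)]
```

Emit:
servo_tool:
  plan:
    - [[0,0,0,-1,0.005],[0,0,0,-1,0.005],[0,0,0,0,0.005],[0,0,0,0,0.005]]

```text
time: 9.1
tool_pos: [478.6, 94.3, 173.0]
tcp_rot: [179.9, -0.0, 47.6]
ft_force: [-4.5, -2.6, 5.4]
finger_gap: 13.4
grip_force: 30.9
```

```bash
python3 -c "
from h import *
st();bolt()"
```

```text
t9.10 [478.6  94.3 173. ] [179.9  -0.   47.6] gap13.4 F [-4.5 -2.6  5.4] T [-0.467  0.604 -0.031] grip 30.948457717895508
bolt diff [(np.float32(2.28), 23), (np.float32(2.33), 20)]
```

The difference jumped. I'll wait a moment and measure the bolt's shift.

Emit:
servo_tool:
  plan:
    - [[0,0,0,0,0.005],[0,0,0,0,0.005],[0,0,0,0,0.005]]

```text
time: 9.5
tool_pos: [478.6, 94.2, 173.0]
tcp_rot: [179.9, -0.0, 47.6]
ft_force: [-4.0, -1.8, 6.1]
finger_gap: 13.4
grip_force: 30.9
```

```bash
python3 - <<'E'
from h import *
st();bolt()
f=snap("top")["frame"][185:235,240:275];g=snap("scene")["frame"][190:235,270:310]
r1=cv2.cvtColor(np.load("ref_top.npy").astype(np.uint8),8);r2=cv2.cvtColor(np.load("ref_scene.npy").astype(np.uint8),8)
cv2.imwrite("pics/b.png",np.hstack([cv2.resize(x,None,fx=k,fy=k,interpolation=cv2.INTER_CUBIC)[:260] if 0 else cv2.resize(x,(190,290)) for x,k in((r1,6),(f[0:45,8:32],6),(r2,6),(g[5:40,8:36],6))]))
E
```

```text
t9.50 [478.6  94.2 173. ] [179.9  -0.   47.6] gap13.4 F [-4.  -1.8  6.1] T [-0.478  0.662 -0.075] grip 30.94757616519928
bolt diff [(np.float32(2.31), 23), (np.float32(2.33), 19)]
```

View pics/b.png

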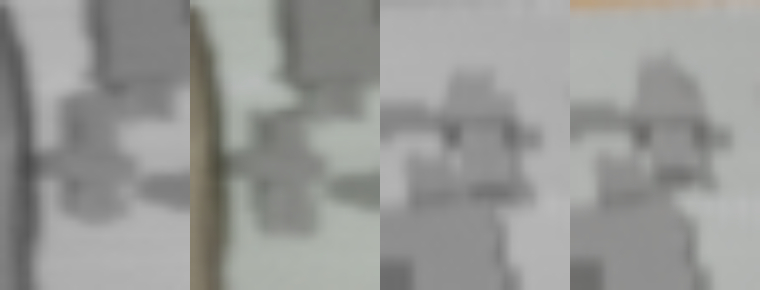

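The bolt has moved about 3 px, which is 9 mm, in both views (top panels: lower end at row 220 → 235). The left gate has caught. Releasing and moving to the right dial.

Emit:
servo_tool:
  plan:
    - [[0,0,0,0,0.05],[0,0,0,0,0.05],[0,0,0.02,0,0.05],[0,0,0.03,0,0.05],[0.0014,-0.025,0.01,7.75,0.05],[0.0014,-0.025,0,7.75,0.05],[0.0014,-0.025,0,7.75,0.05],[0.0014,-0.025,0,7.75,0.05],[0.0014,-0.025,0,7.75,0.05],[0.0011,-0.0245,0,7.75,0.05]]

```text
time: 10.7
tool_pos: [486.5, -56.1, 232.0]
tcp_rot: [180.0, 0.0, 94.4]
ft_force: [0.7, 0.3, -0.9]
finger_gap: 49.9
grip_force: 0.0
```

Emit:
servo_tool:
  plan:
    - [[0,0,0,0,0.05],[0,0,0,0,0.05]]

```text
time: 10.9
tool_pos: [486.4, -55.3, 231.9]
tcp_rot: [180.0, -0.0, 93.8]
ft_force: [-0.4, 0.1, 0.5]
finger_gap: 50.4
grip_force: 0.0
```

```bash
python3 - <<'E'
from h import *
st();bolt()
s=snap("scene");t=s["frame"];p=sense()["tool_pos"]
print("near finger",proj(s,p+[25,0,-60]),"bar",proj(s,[486.8,-55.4,123]))
a=t[130:220,225:345]
cv2.imwrite("pics/p5.png",np.hstack([cv2.resize(a,(400,300),interpolation=cv2.INTER_CUBIC),cv2.resize(snap("top")["frame"][155:245,200:320],(400,300),interpolation=cv2.INTER_CUBIC)]))
E
```

```text
t10.90 [486.4 -55.3 231.9] [180.   -0.   93.8] gap50.4 F [-0.4  0.1  0.5] T [ 0.019  0.031 -0.02 ] grip 0.0
bolt diff [(np.float32(29.09), 507), (np.float32(4.73), 73)]
near finger [263.24688318 185.0401776 ] bar [262.8842198  196.18168131]
```

View pics/p5.png

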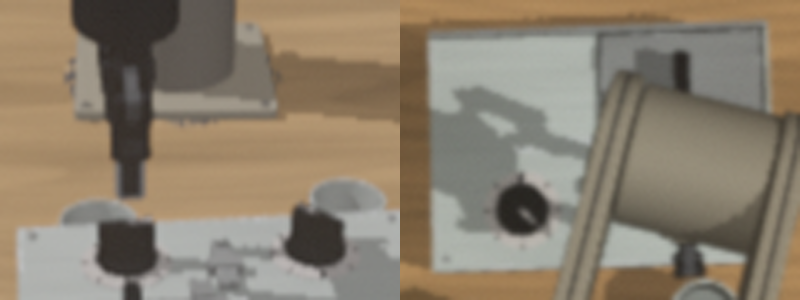

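The fingers at crop (131,180) are over the right bar at (126,235), within about 1–2 mm. The arm hides the bolt in the top view, but the scene view still shows it at (228,260). Descending.

Emit:
servo_tool:
  plan:
    - [[0,-0.001,-0.02,0,0.05],[0,0,-0.02,0,0.05],[0,0,-0.02,0,0.05],[0,0,0,0,0.03],[0,0,0,0,0.01],[0,0,0,0,0.005],[0,0,0,0,0.005]]

```text
time: 11.8
tool_pos: [487.3, -55.6, 173.0]
tcp_rot: [179.8, -0.0, 94.0]
ft_force: [5.2, 3.4, -5.8]
finger_gap: 13.6
grip_force: 29.8
```

```bash
python3 -c "
from h import *
st();bolt(True);bolt()"
```

```text
t11.80 [487.3 -55.6 173. ] [179.8  -0.   94. ] gap13.6 F [ 5.2  3.4 -5.8] T [ 0.515 -0.756  0.083] grip 29.77418839931488
bolt diff [(np.float32(0.0), 0), (np.float32(0.0), 0)]
bolt diff [(np.float32(0.83), 0), (np.float32(0.47), 0)]
```

Emit:
servo_tool:
  plan:
    - [[0.0006,0,0,3,0.005],[0,0,0,3,0.005],[0,0,0,3,0.005],[0,0,0,3,0.005],[0,0,0,3,0.005],[0,0,0,2,0.005],[0,0,0,0,0.005],[0,0,0,0,0.005]]

```text
time: 12.8
tool_pos: [487.5, -55.7, 172.9]
tcp_rot: [179.9, 0.0, 111.0]
ft_force: [0.4, 4.7, 1.2]
finger_gap: 13.3
grip_force: 30.2
```

```bash
python3 -c "
from h import *
st();bolt()"
```

```text
t12.80 [487.5 -55.7 172.9] [179.9   0.  111. ] gap13.3 F [0.4 4.7 1.2] T [ 0.698 -0.022  0.067] grip 30.17947018146515
bolt diff [(np.float32(3.97), 49), (np.float32(4.24), 45)]
```

```bash
python3 - <<'E'
from h import *
c=cv2.cvtColor(snap("scene")["frame"],6)[195:230,278:306].astype(int);r_=np.load("ref_scene.npy").astype(int)
print("col prof ref",r_[:,12:16].mean(1).astype(int).tolist());print("now         ",c[:,12:16].mean(1).astype(int).tolist())
d=c-r_
for row in range(0,35): print("".join("+" if v>20 else "-" if v<-20 else "." for v in d[row]))
E
```

```text
col prof ref [169, 174, 174, 175, 175, 172, 157, 142, 130, 117, 110, 114, 130, 134, 121, 110, 108, 107, 106, 105, 103, 109, 123, 125, 121, 129, 138, 142, 144, 143, 142, 143, 143, 143, 143]
now          [169, 174, 175, 175, 175, 172, 159, 146, 130, 115, 109, 110, 110, 109, 108, 107, 108, 108, 106, 105, 103, 108, 124, 131, 139, 143, 143, 142, 144, 144, 143, 143, 143, 143, 143]
............................
............................
............................
............................
............................
...........................+
............................
...........................+
............................
...-..................------
..---....................---
...-........................
..........----..............
.........------.............
............................
............................
............................
............................
............................
.....++.....................
....++++....................
.....++++...................
.......+++..................
............................
......................+....-
...............+........++..
............................
...................++.......
...................+++++....
....................+++++++.
.......................+++++
...........................+
............................
............................
............................
```

Only shadow edges changed; the bolt's front tip (rows 5–8) hasn't moved. From here I'll track the tip directly.

Emit:
servo_tool:
  plan:
    - [[0,0,0,1.25,0.005],[0,0,0,1.25,0.005],[0,0,0,0,0.005],[0,0,0,0,0.005]]

```text
time: 13.35
tool_pos: [487.4, -55.7, 172.9]
tcp_rot: [179.9, 0.0, 113.5]
ft_force: [0.8, 4.4, 2.8]
finger_gap: 13.2
grip_force: 30.4
```

```bash
cat >> h.py <<'E'
def tip():
    c=cv2.cvtColor(snap("scene")["frame"],6)[195:230,278:306].astype(int)
    print("tip",c[0:11,12:16].mean(1).astype(int).tolist(),"rear",c[18:28,12:16].mean(1).astype(int).tolist())
E
python3 -c "
from h import *
st();tip()"
```

```text
t13.35 [487.4 -55.7 172.9] [179.9   0.  113.5] gap13.2 F [0.8 4.4 2.8] T [ 0.842  0.082 -0.036] grip 30.431511104106903
tip [169, 174, 175, 175, 175, 172, 160, 146, 130, 115, 110] rear [106, 104, 103, 111, 125, 131, 139, 143, 143, 143]
```

Emit:
servo_tool:
  plan:
    - [[0,0,0,1.25,0.005],[0,0,0,1.25,0.005],[0,0,0,0,0.005],[0,0,0,0,0.005]]

```text
time: 13.8
tool_pos: [487.5, -55.8, 172.9]
tcp_rot: [179.9, 0.0, 116.0]
ft_force: [0.7, 5.4, 3.5]
finger_gap: 13.2
grip_force: 30.4
```

```bash
python3 -c "
from h import *
st();tip()"
```

```text
t13.80 [487.5 -55.8 172.9] [179.9   0.  116. ] gap13.2 F [0.7 5.4 3.5] T [ 0.85   0.097 -0.014] grip 30.427673757076263
tip [169, 174, 175, 175, 176, 171, 151, 125, 116, 112, 110] rear [106, 104, 103, 110, 126, 134, 140, 143, 143, 143]
```

Emit:
servo_tool:
  plan:
    - [[0,0,0,1,0.005],[0,0,0,1,0.005],[0,0,0,0,0.005],[0,0,0,0,0.005]]

```text
time: 14.25
tool_pos: [487.4, -55.8, 172.9]
tcp_rot: [179.9, 0.0, 118.0]
ft_force: [-0.1, 5.7, 2.8]
finger_gap: 13.4
grip_force: 30.4
```

```bash
python3 -c "
from h import *
st();tip()"
```

```text
t14.25 [487.4 -55.8 172.9] [179.9   0.  118. ] gap13.4 F [-0.1  5.7  2.8] T [ 0.9    0.057 -0.072] grip 30.400576293468475
tip [169, 175, 175, 175, 176, 172, 155, 130, 116, 112, 110] rear [106, 104, 104, 111, 126, 135, 141, 144, 143, 143]
```

Emit:
servo_tool:
  plan:
    - [[0,0,0,1.25,0.005],[0,0,0,1.25,0.005],[0,0,0,0,0.005],[0,0,0,0,0.005]]

```text
time: 14.7
tool_pos: [487.4, -55.8, 172.9]
tcp_rot: [179.9, 0.0, 120.5]
ft_force: [0.8, 5.6, 3.1]
finger_gap: 13.0
grip_force: 30.4
```

```bash
python3 -c "
from h import *
st();tip()"
```

```text
t14.70 [487.4 -55.8 172.9] [179.9   0.  120.5] gap13.0 F [0.8 5.6 3.1] T [ 0.9    0.069 -0.014] grip 30.420165359973907
tip [169, 174, 175, 175, 176, 173, 155, 129, 116, 112, 110] rear [106, 104, 104, 111, 127, 135, 141, 144, 143, 143]
```

Emit:
servo_tool:
  plan:
    - [[0,0,0,1.25,0.005],[0,0,0,1.25,0.005],[0,0,0,0,0.005],[0,0,0,0,0.005]]

```text
time: 15.15
tool_pos: [487.4, -55.7, 172.9]
tcp_rot: [179.9, 0.0, 123.0]
ft_force: [0.3, 5.6, 3.5]
finger_gap: 13.4
grip_force: 30.4
```

```bash
python3 -c "
from h import *
st();tip()"
```

```text
t15.15 [487.4 -55.7 172.9] [179.9   0.  123. ] gap13.4 F [0.3 5.6 3.5] T [ 0.859  0.084 -0.014] grip 30.426650941371918
tip [169, 175, 175, 175, 176, 173, 154, 128, 116, 112, 110] rear [106, 105, 103, 109, 126, 135, 141, 144, 143, 143]
```

Emit:
servo_tool:
  plan:
    - [[0,0,0,1.25,0.005],[0,0,0,1.25,0.005],[0,0,0,0,0.005],[0,0,0,0,0.005]]

```text
time: 15.6
tool_pos: [487.4, -55.8, 172.9]
tcp_rot: [179.9, 0.0, 125.5]
ft_force: [0.4, 6.5, 2.4]
finger_gap: 13.6
grip_force: 30.4
```

```bash
python3 -c "
from h import *
st();tip()"
```

```text
t15.60 [487.4 -55.8 172.9] [179.9   0.  125.5] gap13.6 F [0.4 6.5 2.4] T [0.877 0.02  0.018] grip 30.43325185775757
tip [169, 174, 175, 175, 176, 173, 155, 128, 112, 109, 110] rear [107, 105, 103, 109, 126, 136, 143, 145, 143, 143]
```

Emit:
servo_tool:
  plan:
    - [[0,0,0,1.25,0.005],[0,0,0,1.25,0.005],[0,0,0,0,0.005],[0,0,0,0,0.005]]

```text
time: 16.05
tool_pos: [487.4, -55.8, 172.9]
tcp_rot: [179.9, 0.0, 128.0]
ft_force: [0.3, 5.2, 3.4]
finger_gap: 13.3
grip_force: 30.4
```

```bash
python3 -c "
from h import *
st();tip()"
```

```text
t16.05 [487.4 -55.8 172.9] [179.9   0.  128. ] gap13.3 F [0.3 5.2 3.4] T [ 0.897  0.023 -0.031] grip 30.43517142534256
tip [169, 174, 175, 175, 176, 173, 155, 128, 112, 109, 110] rear [106, 107, 106, 115, 130, 140, 145, 145, 143, 143]
```

Emit:
servo_tool:
  plan:
    - [[0,0,0,1,0.005],[0,0,0,1,0.005],[0,0,0,0,0.005],[0,0,0,0,0.005]]

```text
time: 16.5
tool_pos: [487.4, -55.8, 172.9]
tcp_rot: [179.9, 0.0, 130.0]
ft_force: [0.2, 5.5, 2.6]
finger_gap: 13.3
grip_force: 30.4
```

```bash
python3 -c "
from h import *
st();tip()"
```

```text
t16.50 [487.4 -55.8 172.9] [179.9   0.  130. ] gap13.3 F [0.2 5.5 2.6] T [0.867 0.05  0.021] grip 30.411381125450134
tip [169, 174, 175, 175, 176, 172, 151, 124, 110, 110, 110] rear [108, 111, 109, 116, 130, 141, 146, 145, 143, 143]
```

Emit:
servo_tool:
  plan:
    - [[0,0,0,1,0.005],[0,0,0,1,0.005],[0,0,0,0,0.005],[0,0,0,0,0.005]]

```text
time: 16.95
tool_pos: [487.5, -55.7, 172.9]
tcp_rot: [179.9, 0.0, 132.0]
ft_force: [-0.3, 6.1, 3.0]
finger_gap: 13.1
grip_force: 30.4
```

```bash
python3 -c "
from h import *
st();tip()"
```

```text
t16.95 [487.5 -55.7 172.9] [179.9   0.  132. ] gap13.1 F [-0.3  6.1  3. ] T [ 0.842  0.064 -0.103] grip 30.404122173786163
tip [169, 175, 175, 175, 176, 172, 153, 126, 111, 109, 110] rear [108, 112, 109, 115, 131, 141, 146, 145, 143, 143]
```

Emit:
servo_tool:
  plan:
    - [[0,0,0,1,0.005],[0,0,0,1,0.005],[0,0,0,0,0.005],[0,0,0,0,0.005]]

```text
time: 17.4
tool_pos: [487.5, -55.8, 172.9]
tcp_rot: [179.9, 0.0, 134.0]
ft_force: [-0.5, 5.9, 3.4]
finger_gap: 13.2
grip_force: 30.4
```

```bash
python3 -c "
from h import *
st();tip()"
```

```text
t17.40 [487.5 -55.8 172.9] [179.9   0.  134. ] gap13.2 F [-0.5  5.9  3.4] T [ 0.845  0.07  -0.117] grip 30.405236184597015
tip [169, 175, 175, 175, 176, 173, 158, 131, 112, 109, 109] rear [109, 115, 112, 116, 131, 142, 146, 146, 143, 143]
```

Emit:
servo_tool:
  plan:
    - [[0,0,0,1,0.005],[0,0,0,1,0.005],[0,0,0,0,0.005],[0,0,0,0,0.005]]

```text
time: 17.85
tool_pos: [487.4, -55.7, 172.9]
tcp_rot: [179.9, 0.0, 136.0]
ft_force: [1.1, 4.8, 3.6]
finger_gap: 13.4
grip_force: 30.4
```

```bash
python3 -c "
from h import *
st();tip()"
```

```text
t17.85 [487.4 -55.7 172.9] [179.9   0.  136. ] gap13.4 F [1.1 4.8 3.6] T [ 0.851  0.043 -0.057] grip 30.40683388710022
tip [169, 175, 175, 175, 176, 174, 161, 134, 113, 109, 110] rear [109, 115, 112, 116, 130, 141, 146, 146, 143, 143]
```

Emit:
servo_tool:
  plan:
    - [[0,0,0,1.25,0.005],[0,0,0,1.25,0.005],[0,0,0,0,0.005],[0,0,0,0,0.005]]

```text
time: 18.3
tool_pos: [487.4, -55.8, 172.9]
tcp_rot: [179.9, 0.0, 138.5]
ft_force: [0.1, 4.9, 3.1]
finger_gap: 13.4
grip_force: 30.4
```

```bash
python3 -c "
from h import *
st();tip()"
```

```text
t18.30 [487.4 -55.8 172.9] [179.9   0.  138.5] gap13.4 F [0.1 4.9 3.1] T [ 0.867  0.068 -0.008] grip 30.432729721069336
tip [169, 175, 175, 176, 176, 173, 158, 131, 112, 109, 110] rear [111, 120, 115, 117, 130, 142, 146, 145, 143, 143]
```

Emit:
servo_tool:
  plan:
    - [[0,0,0,1.25,0.005],[0,0,0,1.25,0.005],[0,0,0,0,0.005],[0,0,0,0,0.005]]

```text
time: 18.75
tool_pos: [487.4, -55.8, 172.9]
tcp_rot: [179.9, 0.0, 141.0]
ft_force: [-0.2, 5.1, 3.2]
finger_gap: 13.3
grip_force: 30.4
```

```bash
python3 -c "
from h import *
st();tip()"
```

```text
t18.75 [487.4 -55.8 172.9] [179.9   0.  141. ] gap13.3 F [-0.2  5.1  3.2] T [ 0.8    0.061 -0.051] grip 30.435136556625366
tip [169, 174, 175, 176, 176, 174, 161, 138, 119, 110, 110] rear [111, 121, 117, 117, 130, 142, 146, 145, 144, 143]
```

Emit:
servo_tool:
  plan:
    - [[0,0,0,1.25,0.005],[0,0,0,1.25,0.005],[0,0,0,0,0.005],[0,0,0,0,0.005]]

```text
time: 19.2
tool_pos: [487.5, -55.8, 172.9]
tcp_rot: [179.9, 0.1, 143.5]
ft_force: [0.1, 4.5, 3.5]
finger_gap: 13.5
grip_force: 30.5
```

```bash
python3 -c "
from h import *
st();tip()"
```

```text
t19.20 [487.5 -55.8 172.9] [1.799e+02 1.000e-01 1.435e+02] gap13.5 F [0.1 4.5 3.5] T [0.808 0.076 0.036] grip 30.452779233455658
tip [169, 175, 175, 176, 176, 174, 163, 143, 122, 111, 110] rear [130, 132, 119, 118, 131, 142, 147, 145, 144, 143]
```

Emit:
servo_tool:
  plan:
    - [[0,0,0,1,0.005],[0,0,0,1,0.005],[0,0,0,0,0.005],[0,0,0,0,0.005]]

```text
time: 19.65
tool_pos: [487.4, -55.8, 172.9]
tcp_rot: [179.9, 0.0, 145.5]
ft_force: [-0.2, 5.2, 3.5]
finger_gap: 13.4
grip_force: 30.4
```

```bash
python3 -c "
from h import *
st();tip()
c=cv2.cvtColor(snap('scene')['frame'],6)[195:230,278:306].astype(int);r_=np.load('ref_scene.npy').astype(int)
for R in (r_,c): print('--');[print(' '.join('%3d'%v for v in row[4:24])) for row in R[1:30]]
"
```

```text
t19.65 [487.4 -55.8 172.9] [179.9   0.  145.5] gap13.4 F [-0.2  5.2  3.5] T [ 0.904  0.066 -0.021] grip 30.429847240447998
tip [169, 175, 175, 176, 175, 174, 163, 144, 126, 115, 110] rear [132, 139, 126, 119, 131, 142, 147, 145, 143, 144]
--
174 173 174 176 174 174 175 176 176 174 172 175 174 174 176 178 177 173 174 178
175 176 176 176 175 175 175 176 176 174 174 174 175 174 174 175 175 173 175 175
176 176 176 176 177 176 176 176 176 175 175 175 175 175 175 175 173 171 171 172
177 177 177 177 176 176 177 176 176 175 175 175 174 171 171 171 167 156 156 163
178 177 177 177 177 176 175 174 175 173 171 171 168 156 151 152 148 138 140 145
178 179 177 175 178 176 167 164 164 162 151 151 149 139 136 136 135 134 133 135
178 174 170 163 171 168 145 136 140 146 141 144 136 133 132 133 133 132 132 131
174 159 151 145 152 147 119 112 117 127 139 139 126 129 132 131 133 139 140 139
173 152 138 136 137 131 105 105 109 114 123 124 121 130 135 140 146 159 163 162
171 157 139 133 135 125 105 106 109 109 111 113 119 129 138 155 165 172 174 174
154 149 137 134 134 128 113 115 117 117 114 111 114 122 12
[... 3084 characters left out ...]
 142 144 143 132 119 115 115 117 123 129 133 134 134 134 134
145 137 139 140 138 139 138 139 134 129 127 134 143 158 158 148 142 142 143 141
141 130 132 130 128 126 129 132 136 137 139 157 169 178 177 170 168 167 168 163
139 126 129 130 129 131 133 136 141 141 144 160 174 184 183 183 184 181 185 180
141 135 138 139 139 141 143 144 144 145 145 150 159 175 179 182 184 182 186 184
142 142 143 144 144 143 144 144 144 145 144 143 141 154 163 177 181 180 184 182
143 143 143 143 143 143 144 144 144 144 144 143 138 139 152 175 181 181 182 181
143 144 143 144 144 144 144 144 144 145 145 146 145 135 148 177 182 181 181 181
144 145 144 144 144 144 143 144 144 144 145 146 142 129 148 177 182 181 181 181
```

No jump yet: the tip is still at rows 6–7. Continuing.

Emit:
servo_tool:
  plan:
    - [[0,0,0,1.25,0.005],[0,0,0,1.25,0.005],[0,0,0,0,0.005],[0,0,0,0,0.005]]

```text
time: 20.15
tool_pos: [487.4, -55.8, 172.9]
tcp_rot: [179.9, 0.1, 148.0]
ft_force: [-0.2, 4.7, 2.6]
finger_gap: 13.7
grip_force: 30.5
```

```bash
python3 -c "
from h import *
st();tip()"
```

```text
t20.15 [487.4 -55.8 172.9] [1.799e+02 1.000e-01 1.480e+02] gap13.7 F [-0.2  4.7  2.6] T [ 0.877  0.024 -0.03 ] grip 30.467095971107483
tip [169, 175, 175, 176, 176, 174, 168, 152, 134, 119, 111] rear [132, 139, 127, 124, 138, 145, 147, 145, 143, 143]
```

Emit:
servo_tool:
  plan:
    - [[0,0,0,1.25,0.005],[0,0,0,1.25,0.005],[0,0,0,0,0.005],[0,0,0,0,0.005]]

```text
time: 20.6
tool_pos: [487.4, -55.8, 172.9]
tcp_rot: [179.9, 0.1, 150.5]
ft_force: [0.2, 5.6, 3.4]
finger_gap: 13.4
grip_force: 30.5
```

```bash
sed -i 's/12:16/10:13/g' h.py; python3 -c "
from h import *
st();tip()"
```

```text
t20.60 [487.4 -55.8 172.9] [1.799e+02 1.000e-01 1.505e+02] gap13.4 F [0.2 5.6 3.4] T [0.875 0.047 0.01 ] grip 30.533539652824402
tip [169, 176, 176, 175, 168, 155, 145, 129, 117, 109, 108] rear [120, 135, 152, 156, 145, 133, 137, 143, 144, 143]
```

Emit:
servo_tool:
  plan:
    - [[0,0,0,0,0.005],[0,0,0,0,0.005]]

```text
time: 20.85
tool_pos: [487.4, -55.8, 172.9]
tcp_rot: [179.9, 0.1, 150.5]
ft_force: [-0.2, 4.6, 4.6]
finger_gap: 13.4
grip_force: 30.5
```

```bash
python3 -c "
from h import *
st();tip()
f=snap('scene')['frame'];cv2.imwrite('pics/c9.png',cv2.resize(f[175:235,255:335],(800,600),interpolation=cv2.INTER_CUBIC))
"
```

```text
t20.85 [487.4 -55.8 172.9] [1.799e+02 1.000e-01 1.505e+02] gap13.4 F [-0.2  4.6  4.6] T [0.894 0.007 0.038] grip 30.532768070697784
tip [169, 175, 177, 175, 167, 155, 145, 129, 117, 109, 107] rear [120, 135, 152, 155, 145, 132, 137, 143, 144, 144]
```

View pics/c9.png

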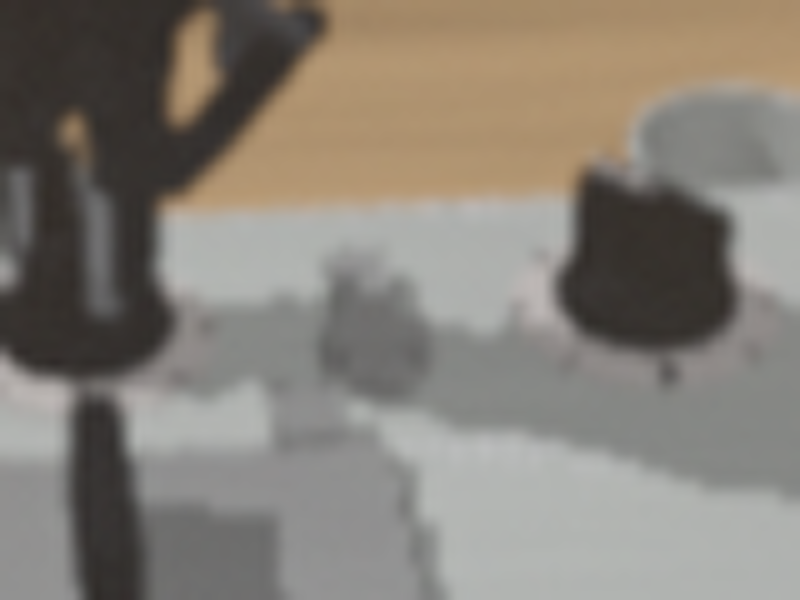

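The bolt's tip is now at about crop row 250 (image row 200). A bright gap has opened between its rear end (crop row 390) and the lid tab (275–345, 390–445), so it looks free. Checking with rays.

```bash
python3 - <<'E'
from h import *
s=snap("scene")
th=np.radians(3.3);R=np.array([[np.cos(th),np.sin(th)],[-np.sin(th),np.cos(th)]])
o=np.array([537,23.])
for n,u,v in(("tip",290,199.7),("tip1",290,201.6),("rear",292.5,213.8)):
    print(n,(R@(ray(s,u,v,92)[:2]-o)).round(1))
for x in(-18,-9,0): print(x,proj(s,[*(o+R.T@[x-60,0]),92]).round(1),proj(s,[*(o+R.T@[x,0]),92]).round(1))
c=cv2.cvtColor(s["frame"],6)[195:230,278:306].astype(int)
[print(' '.join('%3d'%v for v in row[4:24])) for row in c[1:26]]
E
```

```text
tip [-78.4  -1.4]
tip1 [-69.5  -2.6]
rear [-14.5  -3.1]
-18 [290.6 199.8] [293.5 212.9]
-9 [291.  201.7] [294. 215.]
0 [291.4 203.6] [294.5 217.1]
174 175 174 177 175 175 174 177 177 174 174 176 175 174 176 179 178 175 175 179
177 176 177 178 177 176 177 177 177 176 175 175 175 175 175 175 176 175 175 175
177 177 177 177 177 176 176 175 176 176 175 174 175 175 174 175 174 175 174 174
177 177 178 177 177 175 171 165 167 170 168 169 174 176 175 175 175 176 174 174
178 178 178 178 175 166 158 152 155 157 158 164 174 176 176 176 176 176 176 175
179 179 178 178 173 155 146 144 144 147 151 163 171 175 176 178 176 176 176 177
180 179 179 179 174 153 131 128 130 143 150 157 154 159 170 176 175 175 176 175
176 175 175 178 173 157 121 111 120 137 144 143 130 138 156 172 175 176 175 175
159 155 160 168 160 144 110 107 114 124 126 125 121 131 148 171 175 176 175 175
141 137 142 149 142 131 105 106 111 112 113 114 120 129 144 168 176 177 176 175
136 135 135 137 135 124 109 109 111 111 110 110 115 122 130 152 169 173 172 173
135 135 135 136 131 119 109 110 111 111 112 111 113 114 115 129 148 154 1
[... 346 characters left out ...]
 116 112 111 109 108 107 110 112 113 114 120 129 134 134 133
128 127 135 137 133 128 128 123 111 104 105 105 108 113 120 129 134 136 135 136
138 133 139 140 139 137 140 138 129 123 114 110 112 117 126 133 136 136 136 136
148 141 141 142 142 141 145 152 161 157 141 135 136 137 141 141 137 134 135 135
149 142 142 142 142 143 143 154 170 171 164 164 165 165 165 161 148 141 136 134
145 138 140 140 140 138 138 143 153 155 159 173 178 177 178 175 168 160 147 142
141 130 131 129 127 127 127 133 139 140 146 170 179 181 180 180 180 176 170 167
138 125 129 130 130 130 134 136 141 141 145 162 176 184 184 184 185 182 185 182
140 135 138 140 140 141 142 144 144 145 145 149 158 175 179 182 184 181 186 184
```

Confirmed: the tip moved from x −69 to −78 mm in the box frame, so the bolt is at about 18 mm and free. Releasing and moving to the lid ridge.

Emit:
servo_tool:
  plan:
    - [[0,0,0,0,0.05],[0,0,0,0,0.05],[0,0,0.02,0,0.05],[0,0,0.03,0,0.05],[0.0272,0.0011,0.01,8.2,0.05],[0.0272,0.0011,0,8.2,0.05],[0.0272,0.0011,0,8.2,0.05],[0.0272,0.0011,0,8.2,0.05],[0,0,0,0,0.05],[0,0,0,0,0.05]]

```text
time: 22.0
tool_pos: [595.6, -51.9, 231.3]
tcp_rot: [-180.0, -0.1, -176.8]
ft_force: [-0.6, 0.1, 0.2]
finger_gap: 50.1
grip_force: 0.0
```

```bash
python3 - <<'E'
from h import *
st()
s=snap("scene");f=s["frame"];p=sense()["tool_pos"]
print("ridge pred",proj(s,[596,-51.3,126]))
h=cv2.cvtColor(f,6);
for row in(226,230,234): print(row,h[row,255:285].tolist())
tip()
E
```

```text
t22.00 [595.6 -51.9 231.3] [-1.800e+02 -1.000e-01 -1.768e+02] gap50.1 F [-0.6  0.1  0.2] T [ 0.004  0.057 -0.033] grip 0.0
ridge pred [265.14604395 221.0693822 ]
226 [144, 144, 144, 145, 145, 144, 128, 80, 51, 52, 53, 51, 53, 71, 103, 112, 111, 111, 111, 112, 115, 122, 125, 126, 125, 124, 124, 130, 142, 144]
230 [145, 145, 145, 145, 146, 145, 138, 97, 58, 50, 50, 49, 49, 56, 80, 105, 109, 110, 109, 109, 110, 110, 110, 110, 110, 110, 109, 118, 141, 145]
234 [146, 147, 146, 146, 147, 147, 145, 130, 80, 48, 48, 47, 49, 54, 82, 106, 111, 111, 112, 111, 111, 111, 111, 111, 110, 111, 111, 115, 124, 128]
tip [169, 175, 176, 175, 167, 155, 148, 148, 148, 147, 146] rear [146, 156, 159, 156, 144, 132, 137, 143, 144, 144]
```

Emit:
servo_tool:
  plan:
    - [[0,0.0005,-0.02,0,0.05],[0,0,-0.02,0,0.05],[0,0,-0.02,0,0.05],[0,0,0,0,0.03],[0,0,0,0,0.01],[0,0,0,0,0.005],[0,0,0,0,0.005]]

```text
time: 22.8
tool_pos: [595.8, -51.0, 173.3]
tcp_rot: [-180.0, 0.0, -176.7]
ft_force: [-4.0, 2.4, 3.1]
finger_gap: 13.5
grip_force: 34.5
```

```bash
python3 -c "
from h import *
st()"
```

```text
t22.80 [595.8 -51.  173.3] [-180.     0.  -176.7] gap13.5 F [-4.   2.4  3.1] T [0.265 0.646 0.2  ] grip 34.52964663505554
```

Emit:
servo_tool:
  plan:
    - [[-0.00012,0.002,0,0,0.005],[-0.00017,0.003,0,0,0.005],[-0.00029,0.005,0,0,0.005],[0,0,0,0,0.005]]

```text
time: 23.2
tool_pos: [595.3, -41.2, 173.2]
tcp_rot: [-179.9, 0.0, -176.7]
ft_force: [-5.6, -0.1, 7.3]
finger_gap: 13.3
grip_force: 35.0
```

```bash
python3 -c "
from h import *
st()"
```

```text
t23.20 [595.3 -41.2 173.2] [-179.9    0.  -176.7] gap13.3 F [-5.6 -0.1  7.3] T [-0.096  0.962  0.163] grip 34.967200756073
```

The lid slides freely. Next 100 mm, then the last stretch slowly.

Emit:
servo_tool:
  plan:
    - [[-0.0006,0.01,0,0,0.005],[-0.0009,0.015,0,0,0.005],[-0.0009,0.015,0,0,0.005],[-0.0009,0.015,0,0,0.005],[-0.0009,0.015,0,0,0.005],[-0.0009,0.015,0,0,0.005],[-0.0006,0.01,0,0,0.005],[-0.0003,0.005,0,0,0.005],[0,0,0,0,0.005]]

```text
time: 24.1
tool_pos: [589.1, 59.6, 173.2]
tcp_rot: [-180.0, 0.0, -176.6]
ft_force: [-7.3, 1.8, 6.7]
finger_gap: 13.5
grip_force: 35.1
```

```bash
python3 -c "
from h import *
st()"
```

```text
t24.10 [589.1  59.6 173.2] [-180.     0.  -176.6] gap13.5 F [-7.3  1.8  6.7] T [0.062 1.125 0.16 ] grip 35.06310045719147
```

Emit:
servo_tool:
  plan:
    - [[-0.0002,0.003,0,0,0.005],[-0.0001,0.002,0,0,0.005],[-0.0001,0.002,0,0,0.005],[-0.0001,0.002,0,0,0.005],[0,0,0,0,0.005],[0,0,0,0,0.005]]

```text
time: 24.7
tool_pos: [588.6, 67.7, 173.2]
tcp_rot: [-180.0, 0.0, -176.7]
ft_force: [-7.4, -1.0, 8.7]
finger_gap: 13.4
grip_force: 35.1
```

```bash
python3 -c "
from h import *
st()"
```

```text
t24.70 [588.6  67.7 173.2] [-180.     0.  -176.7] gap13.4 F [-7.4 -1.   8.7] T [-0.332  1.176  0.174] grip 35.11053264141083
```

Emit:
servo_tool:
  plan:
    - [[-0.0005,0.001,0,0,0.005],[-0.0005,0.0005,0,0,0.005],[0,0,0,0,0.005],[0,0,0,0,0.005]]

```text
time: 25.1
tool_pos: [588.3, 68.9, 173.2]
tcp_rot: [-179.9, 0.1, -176.7]
ft_force: [-3.2, -3.2, 7.2]
finger_gap: 13.3
grip_force: 35.1
```

```bash
python3 -c "
from h import *
st()"
```

```text
t25.10 [588.3  68.9 173.2] [-1.799e+02  1.000e-01 -1.767e+02] gap13.3 F [-3.2 -3.2  7.2] T [-0.675  0.573  0.175] grip 35.06542146205902
```

Emit:
servo_tool:
  plan:
    - [[0,0.001,0,0,0.005],[0,0.0005,0,0,0.005],[0,0,0,0,0.005],[0,0,0,0,0.005]]

```text
time: 25.5
tool_pos: [588.4, 69.1, 173.3]
tcp_rot: [-179.8, 0.1, -176.7]
ft_force: [-3.5, -9.7, 7.4]
finger_gap: 13.4
grip_force: 35.2
```

```bash
python3 -c "
from h import *
st()"
```

```text
t25.50 [588.4  69.1 173.3] [-1.798e+02  1.000e-01 -1.767e+02] gap13.4 F [-3.5 -9.7  7.4] T [-1.497  0.672  0.297] grip 35.16126215457916
```

The lid is at its stop: position barely changes while the force rises to 10 N. Letting go and backing off.

Emit:
servo_tool:
  plan:
    - [[0,0,0,0,0.03],[0,0,0,0,0.05],[0,0,0,0,0.05],[0,0,0.02,0,0.05],[0,0,0.04,0,0.05],[0,0,0.04,0,0.05],[-0.03,-0.04,0.02,0,0.05],[-0.03,-0.04,0,0,0.05],[-0.03,-0.04,0,0,0.05],[-0.03,-0.04,0,0,0.05]]

```text
time: 26.5
tool_pos: [468.7, -87.1, 290.6]
tcp_rot: [-180.0, 0.1, -176.6]
ft_force: [0.3, -1.7, 0.7]
finger_gap: 49.9
grip_force: 0.0
```

Emit:
servo_tool:
  plan:
    - [[-0.02,-0.045,0,0,0.05],[-0.02,-0.045,0,0,0.05],[-0.02,-0.045,0,0,0.05],[0,-0.045,0,0,0.05],[0,-0.045,0,0,0.05],[0,0,0,0,0.05],[0,0,0,0,0.05],[0,0,0,0,0.05]]

```text
time: 27.3
tool_pos: [410.0, -310.5, 290.3]
tcp_rot: [180.0, 0.0, -176.6]
ft_force: [0.1, 0.2, -0.9]
finger_gap: 49.8
grip_force: 0.0
```

```bash
python3 -c "
from h import *
st()
a=snap('top')['frame'];b=snap('scene')['frame']
cv2.imwrite('pics/end.png',np.hstack([cv2.resize(a[140:290,100:440],(400,300)),cv2.resize(b[150:290,90:470],(400,300))]))"
```

```text
t27.30 [ 410.  -310.5  290.3] [ 180.     0.  -176.6] gap49.8 F [ 0.1  0.2 -0.9] T [0.064 0.024 0.026] grip 0.0
```

View pics/end.png

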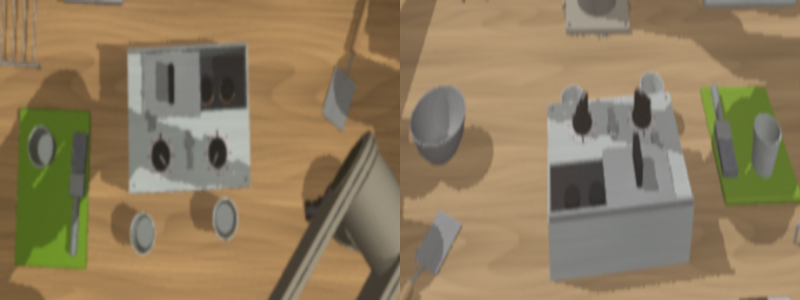

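The lid is fully left (ridge at left-panel (170,83), the open compartment at (222,78)), both dials are set, the moulds and tools are undisturbed and the arm is clear. Handing in.

```bash
python3 -c "
from bench import r
print(r.hand_in())"
```

```text
the job is handed in; nothing more can be done
None
```

The lock box is open and the job is handed in: both dials caught in order, the lid slid to its left stop and was released, and nothing around it was disturbed, at about 27 s of the 72 s allowed.

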